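# Pack out the punching-board clamp and hold it shut

### The job

The jaw of the bench clamp has too short a stroke to reach the white punching board: fill the gap between jaw and board with the T-shaped wooden spacers, standing upright and square side by side on the clamp bed, adding them one by one until pushing the jaw by its handle squeezes board and pack firmly against the fence instead of running out of stroke. The jaw springs back when let go, so finish while still holding it pushed tight on the pack. Leave spacers that are not needed beside the clamp, and do not disturb the whetstone, the brass weight, the mallet or the tool pot.

Things in the scene. Friction and masses are not known exactly. Their poses are not given: they have to be found in the camera images.
- bed: dark steel bed plate of the clamp, fixed, 250 mm (own x) by 100 mm (own y), 8 mm thick; origin: centre of its underside, which lies on the stone slab (slab top 15 mm above the table). Own +x runs from the jaw to the fence; the spacers stand on its top face, 8 mm above the origin.
- jaw: aluminium jaw block, 65 long, 60 wide, 31 mm high over the bed's top, at the bed's robot-side end. Origin: bottom middle of its working face, at the bed's top; axes as the bed's; block on the -x side. Slides along the bed's +x only: face at x = -50 mm in the bed's frame at rest, -24 mm at end of stroke (26 mm). A spring pushes it back, 2 N at rest, 5 N at end of stroke.
- jaw_handle (a point): middle of the jaw's wooden handle post, which stands on the jaw block and moves with it: 22 by 22 mm, upright, from 31 to 68 mm above the bed's top, axis 43 mm behind the working face. This point is 50 mm above the bed's top.
- fence: aluminium fence bar across the far end of the bed, fixed for the day but at a different distance each time, 90 mm wide (own y), 30 mm high, 25 mm thick. Origin: bottom middle of the face towards the board, on the bed's top; axes as the bed's. Face 40 to 78 mm from the bed's origin along the bed's +x.
- board: white plastic punching board, loose before the fence with up to 2 mm slack: 60 mm along own x, 90 wide, 25 high, 0.13 kg; origin: centre of underside. Between its face (30 mm before its origin) and the jaw at end of stroke stay 4 to 42 mm, so 1 to 3 spacers are needed; the smallest pack longer than that has 7 mm or more to spare while the jaw rests.
- spacer1: hardwood spacer, one of four alike, standing upright like an upside-down T: foot 16 mm thick (own x) by 60 mm long (own y) by 30 mm high, and on its middle a grip tab 16 mm thick by 26 mm long, from 30 to 58 mm above its underside; 35 g within 40 %. Origin: centre of the underside; z up.
- spacer2: hardwood spacer, one of four alike, standing upright like an upside-down T: foot 16 mm thick (own x) by 60 mm long (own y) by 30 mm high, and on its middle a grip tab 16 mm thick by 26 mm long, from 30 to 58 mm above its underside; 35 g within 40 %. Origin: centre of the underside; z up.
- spacer3: hardwood spacer, one of four alike, standing upright like an upside-down T: foot 16 mm thick (own x) by 60 mm long (own y) by 30 mm high, and on its middle a grip tab 16 mm thick by 26 mm long, from 30 to 58 mm above its underside; 35 g within 40 %. Origin: centre of the underside; z up.
- spacer4: hardwood spacer, one of four alike, standing upright like an upside-down T: foot 16 mm thick (own x) by 60 mm long (own y) by 30 mm high, and on its middle a grip tab 16 mm thick by 26 mm long, from 30 to 58 mm above its underside; 35 g within 40 %. Origin: centre of the underside; z up.
- whetstone: brick-red whetstone on a steel plate, 30 by 75 by 25 mm, loose; leave alone. Origin: centre of the underside.
- weight: small brass weight, 42 mm across, 32 mm high with a knob, loose; leave alone. Origin: centre of the underside.
- mallet: mallet lying on the table to the robot's right, head 121 mm along own y and 52 mm across, handle 180 mm towards own -x; leave alone. Origin: under the head.
- tool_pot: wooden pot of steel pricking irons, 66 mm across, 150 mm high overall, fixed at the slab's far edge, left of its middle; leave alone. Origin: centre of the underside.
Things that resemble listed ones, but are neither listed nor needed, are in the scene too. Leave any red look-alike of the spacer2 alone.

How it is judged (in metres and radians):
At the end, for the whole second after the job is handed in: Robot pushes the jaw (>2 N), jaw presses a spacer (>3 N), a spacer the board (>2.5 N), board the fence (>2 N), all still (<10 mm/s). Each spacer is upright (0.12 rad), square (0.15 rad) on the bed within 25 mm of its centre line, or over 75 mm to the side of it ((contact force between jaw and spacer1 above 3 N or contact force between jaw and spacer2 above 3 N or contact force between jaw and spacer3 above 3 N or contact force between jaw and spacer4 above 3 N) and (contact force between board and spacer1 above 2.5 N or contact force between board and spacer2 above 2.5 N or contact force between board and spacer3 above 2.5 N or contact force between board and spacer4 above 2.5 N) and contact force between board and fence above 2 N and contact force between any of the fingers, the arm and jaw above 2 N and linear speed of each of jaw, board below 0.01 m/s and ((z of spacer1 in the frame of bed between 0.004 and 0.012 m and angle between spacer1's own z axis and vertical below 0.12 rad and angle between the x axis of spacer1 and the x axis of bed, either way round below 0.15 rad and y of spacer1 in the frame of bed between -0.025 and 0.025 m) or (y of spacer1 in the frame of bed above 0.075 m or y of spacer1 in the frame of bed below -0.075 m)) and ((z of spacer2 in the frame of bed between 0.004 and 0.012 m and angle between spacer2's own z axis and vertical below 0.12 rad and angle between the x axis of spacer2 and the x axis of bed, either way round below 0.15 rad and y of spacer2 in the frame of bed between -0.025 and 0.025 m) or (y of spacer2 in the frame of bed above 0.075 m or y of spacer2 in the frame of bed below -0.075 m)) and ((z of spacer3 in the frame of bed between 0.004 and 0.012 m and angle between spacer3's own z axis and vertical below 0.12 rad and angle between the x axis of spacer3 and the x axis of bed, either way round below 0.15 rad and y of spacer3 in the frame of bed between -0.025 and 0.025 m) or (y of spacer3 in the frame of bed above 0.075 m or y of spacer3 in the frame of bed below -0.075 m)) and ((z of spacer4 in the frame of bed between 0.004 and 0.012 m and angle between spacer4's own z axis and vertical below 0.12 rad and angle between the x axis of spacer4 and the x axis of bed, either way round below 0.15 rad and y of spacer4 in the frame of bed between -0.025 and 0.025 m) or (y of spacer4 in the frame of bed above 0.075 m or y of spacer4 in the frame of bed below -0.075 m))); the arm keeps its last pose, push and grip.
It fails at once if The whetstone, brass weight or mallet is shifted by more than 25 mm (distance of any of whetstone, weight, mallet from where it was at the start of the episode above 0.025 m).
It fails at once if The tool pot is struck (over 5 N) (contact force between any of the arm, the fingers and tool_pot above 5 N).
It also fails if it takes over 69 s, if anything falls off the work surface, if the arm or the gripper's body presses on something with over 40 N, if the wrist force passes 120 N, or if a joint passes its speed limit or range.

### The arm

A 6-joint arm with a two-finger parallel gripper is mounted at the origin on the work surface. World frame = base frame: x ahead of the robot, y to its left, z up, the work surface at z = 0. Lengths are in mm, angles in rad, forces in N, time in s.
With the tool pointing down it reaches from about 275 to 1000 mm from the base axis. Payload 8.4 kg.
Tool frame: the origin (TCP) lies at the very end of the fingers, on their centre line; the grasp point (between the pads) lies 19 mm behind it; x points along the fingers, y is the direction in which the jaws open and shut, and the axes are right-handed (so a half turn about x gives the same grasp; the last joint's range is limited). The gripper opens to 85 mm and grips with 20 to 120 N. Pads are 22 mm wide; open, the fingers measure 114 mm over their backs; the gripper's body (76 mm by 85 mm) begins 54 mm behind the grasp point. The pads swing forward as they close: fully open they stand 13 mm farther back than shut.
Start: joints at [1.221, 0.353, 1.633, -0, 1.155, -0.002], TCP at [213.018, 587.581, 231.281] pointing down, gripper open.
Joint ranges: [-2.63, 2.63], [-0.92, 2.1], [0.06, 2.66], [-1.3, 4.44], [0, 2.69], [-3.02, 3.02]. Speed limits (rad/s): [2.22, 2.22, 2.79, 3.14, 3.14, 3.14].

### API

Orientations are given as [roll, pitch, yaw] about the fixed x, y, z axes, in that order (R = Rz(yaw) Ry(pitch) Rx(roll)).
In Python, from rig import r, grab_frame, camera_params, sign_off gives the robot as it stands.
- The arm moves only by the tool drive_tool, never from a script. Its argument "rows" is one flat list of numbers, 7 for each row, row after row: the shift along the tool's x, y, z in mm, then the turn, a rotation vector about the tool's x, y, z in degrees, then the opening in per cent of the stroke, from 0 (shut) to 100 (fully open). In form: [x, y, z, rx, ry, rz, fingers, x, y, z, rx, ry, rz, fingers, ...]. A call has 1 to 10 rows; each row is the pose to reach, as a shift and turn from the pose measured when the call began, along the tool's axes at that moment; what a row does not reach only later rows make up. A row lasts 1/8 s, in which the tool goes at most 62.5 mm and 10.7 degrees, less where a joint would pass 70% of its speed; a pose out of reach is approached as far as the arm can. A call with a gripper value outside its range is refused whole. The fingers move at their own pace and stop on an object; "newtons" is the grip in N (left out, the last holds). Time passes only in rows, so rows that repeat a pose let the fingers close. It gives the time, the measured TCP pose, the force and the opening at its end, in the units of the state.
- r.sense(): the state, without advancing time (a new reading comes with each control period).
- grab_frame(name): name is "side" or "top"; returns the picture (400x640x3 uint8, red, green, blue); there is no depth.
- camera_params(name): a dict with "vertical_fov" (degrees; the focal length in pixels is half the picture's height over the tangent of half this angle, whatever the lens; pixels are square), "cx", "cy" (the principal point, pixels), "k1" (the pictures are not rectified: a ray, as slopes to the right and down, at radius r is drawn at 1 + k1 r^2 times it, then the intrinsics apply), "pose" (4x4, takes a point from camera to world coordinates). Camera axes: x right, y down, z forward; pixel columns grow to the right and rows downward; lengths in mm; the calibration is good to about 2 mm. A picture is of the moment at which its call begins. camera_params takes no time and is no camera call.
- sign_off(): hands the job in, once; it reports no verdict.
The state is a dict: "clock": time; "qpos": joint angles; "qvel": joint speeds; "joint_efforts": joint torques, N m; "eef_pos": TCP position; "tcp_rot": TCP orientation; "contact_force": force on the tool from outside, world axes, zero at the start; "wrist_torque": the same for the moment, N m; "opening": opening from 0.0 (shut) to 1.0 (fully open).
Only numpy, scipy, OpenCV 4.12 (cv2) and the standard library are available. Lean on these libraries where they do the work, as an engineer would, in place of code of your own. Each camera call takes 0.05 s, during which the arm holds its last target.

## Working session

There is one attempt and no reset: what is moved stays moved. The work goes in short steps, Python scripts to look and compute and a tool call to move; the robot and the scene stay as the last step left them, time stands still between calls to the robot, and variables do not carry over. Pictures are saved under pics/ and viewed, and the job is handed in when it is done.

Besides the shell and the picture viewer there is one more tool, called after "Emit:" as name(argument=value, ...) on one line, values as JSON. drive_tool: Moves the arm, as the interface text tells. Its arguments: {"type":"object","properties":{"rows":{"type":"array","items":{"type":"number"}},"newtons":{"type":"number"}},"required":["rows"]}

```bash
ls; mkdir -p pics; cat > h.py <<'E'
import numpy as np, cv2
from rig import r, grab_frame, camera_params, sign_off
def K(n):
    p=camera_params(n); f=200/np.tan(np.radians(p["vertical_fov"])/2); return p,f
def ray(n,u,v):
    p,f=K(n); d=np.array([(u-p["cx"])/f,(v-p["cy"])/f]); s=d.copy()
    for _ in range(30): s=d/(1+p["k1"]*(s@s))
    T=np.array(p["pose"]); return T[:3,3],T[:3,:3]@np.array([s[0],s[1],1])
def onz(n,u,v,z):
    o,d=ray(n,u,v); return o+d*(z-o[2])/d[2]
def proj(n,P):
    p,f=K(n); T=np.array(p["pose"]); c=T[:3,:3].T@(np.array(P,float)-T[:3,3]); s=c[:2]/c[2]
    s=s*(1+p["k1"]*(s@s)); return np.array([s[0]*f+p["cx"],s[1]*f+p["cy"]])
def tri(a,b):
    (o1,d1),(o2,d2)=ray(*a),ray(*b)
    A=np.stack([d1,-d2],1); t=np.linalg.lstsq(A,o2-o1,rcond=None)[0]
    p,q=o1+d1*t[0],o2+d2*t[1]; return (p+q)/2,np.linalg.norm(p-q)
def save(n,name):
    im=grab_frame(n); cv2.imwrite(f"pics/{name}.png",im[:,:,::-1]); return im
E
python3 - <<'E'
from h import *
for n in("side","top"):
    save(n,n+"0"); p=camera_params(n); print(p)
print(r.sense())
E
```

```text
pics
{'vertical_fov': 57.978607801082525, 'cx': 318.6356984891216, 'cy': 196.51138744751665, 'k1': -0.07363311905548671, 'pose': array([[ 8.77425076e-01, -2.73949548e-01,  3.93798022e-01,
         1.91456936e+02],
       [-4.79672095e-01, -4.90214906e-01,  7.27738983e-01,
        -7.69774949e+02],
       [-6.31810518e-03, -8.27430355e-01, -5.61532804e-01,
         6.36818111e+02],
       [ 0.00000000e+00,  0.00000000e+00,  0.00000000e+00,
         1.00000000e+00]])}
{'vertical_fov': 53.76264551018314, 'cx': 312.4151178738309, 'cy': 196.7955648049587, 'k1': -0.0789962109941945, 'pose': array([[-2.98404927e-02, -9.90013531e-01,  1.37777911e-01,
         4.36886515e+02],
       [-9.99501976e-01,  3.09694709e-02,  6.05731261e-03,
        -3.92198249e+01],
       [-1.02637305e-02, -1.37528541e-01, -9.90444626e-01,
         1.20339409e+03],
       [ 0.00000000e+00,  0.00000000e+00,  0.00000000e+00,
         1.00000000e+00]])}
{'clock': 0.1, 'qpos': array([ 1.22059847e+00,  3.53577264e-01,  1.63406330e+00,  6.79396999e-06,
        1.15519402e+00, -2.40731455e-03]), 'qvel': array([-0.00067279, -0.00221639, -0.00172726,  0.00076515,  0.00219534,
       -0.00047399]), 'joint_efforts': array([ 6.17277728e-04, -6.06353760e+01, -3.42823648e+01, -1.04993419e-04,
        3.95580166e-03, -4.08405214e-06]), 'eef_pos': array([212.8690746 , 587.17773056, 230.63625223]), 'tcp_rot': array([-1.57820563,  1.56955437, -1.92599891]), 'contact_force': array([-0.11334042, -0.1378602 ,  0.45561894]), 'wrist_torque': array([ 0.03779938,  0.03687737, -0.00126565]), 'opening': 1.000683512625721}
```

View pics/side0.png

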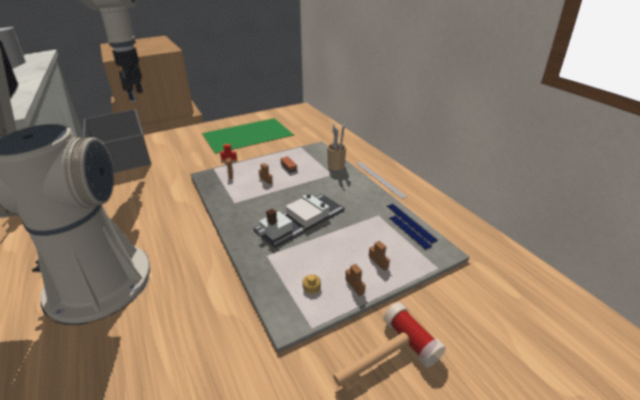

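View pics/top0.png

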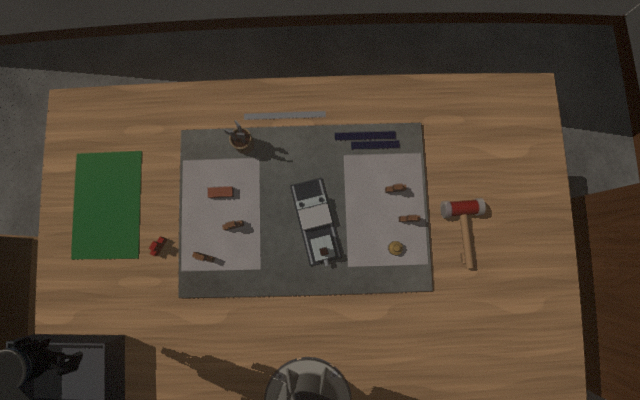

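The top view shows wooden T's at (233,225) and (207,257) on the left, and at (396,188) and (410,218) on the right. A red T at (158,245) is the look-alike. The clamp runs from the jaw post at (324,252) to the fence near (310,190). I'll enlarge to confirm.

```bash
python3 - <<'E'
import cv2,numpy as np
t=cv2.imread("pics/top0.png"); s=cv2.imread("pics/side0.png")
def c(im,x,y,w,h,k): return cv2.resize(im[y:y+h,x:x+w],None,fx=k,fy=k,interpolation=cv2.INTER_CUBIC)
L=c(t,140,170,130,100,4);R=c(t,280,170,150,100,4)
cv2.imwrite("pics/tl.png",L); cv2.imwrite("pics/tr.png",R)
cv2.imwrite("pics/sl.png",c(s,190,130,170,120,4.5)); cv2.imwrite("pics/sr.png",c(s,280,220,170,100,4.5))
E
```

```text
(no output)
```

View pics/tl.png

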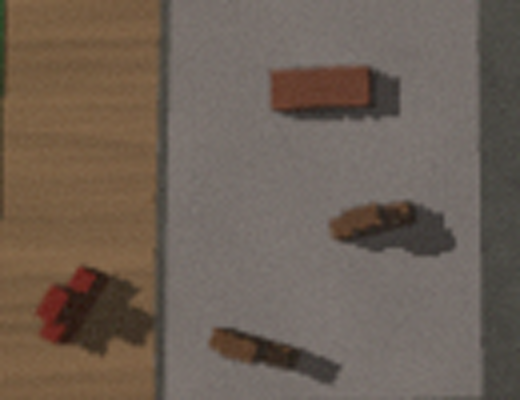

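View pics/tr.png

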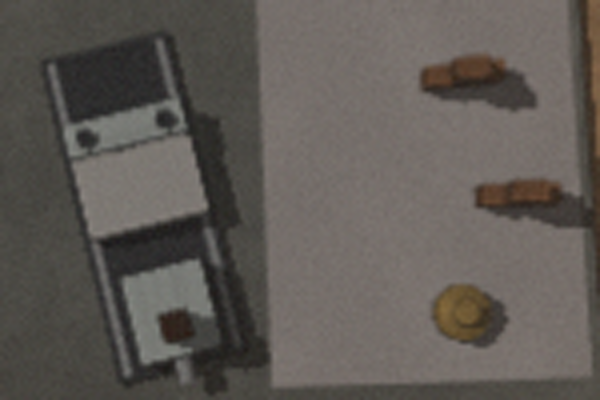

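View pics/sl.png

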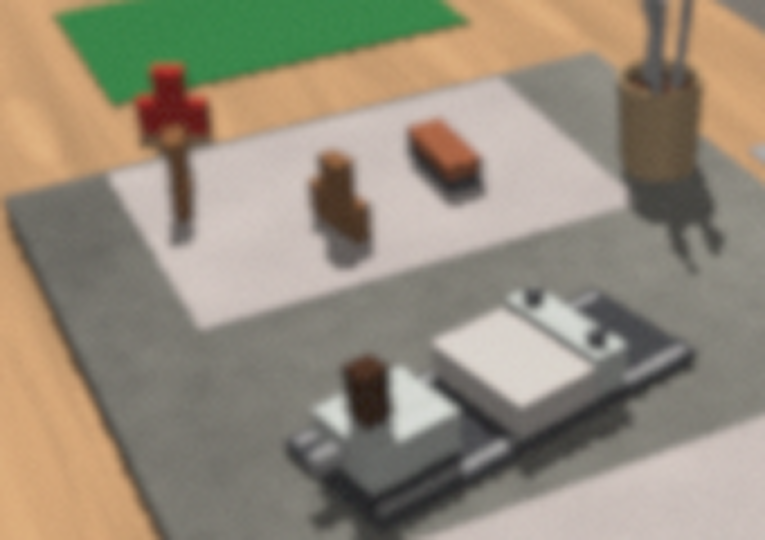

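View pics/sr.png

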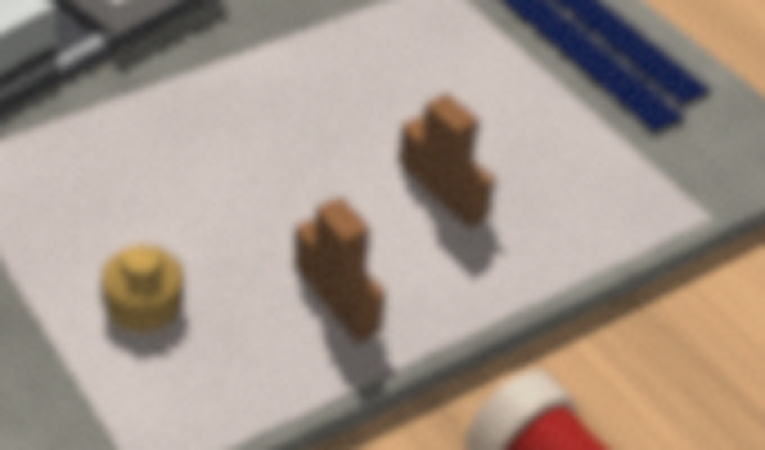

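All four brown T's stand upright on the pale sheets. The red one at (158,245) is the look-alike and stays put. Next I'll measure in close crops.

```bash
cat >> h.py <<'E'
def crop(src,name,x,y,w,h,k,g=10):
    im=cv2.resize(src[y:y+h,x:x+w],None,fx=k,fy=k,interpolation=cv2.INTER_CUBIC)
    im=np.clip(im.astype(float)*1.6,0,255).astype(np.uint8)
    for i in range(0,w,g): cv2.putText(im,str(x+i),(i*k,10),0,.35,(0,255,255),1); im[::6,i*k]=(0,255,255)
    for i in range(0,h,g): cv2.putText(im,str(y+i),(0,i*k+4),0,.35,(0,255,255),1); im[i*k,::6]=(0,255,255)
    cv2.imwrite(f"pics/{name}.png",im)
E
python3 - <<'E'
from h import *
t=cv2.imread("pics/top0.png"); s=cv2.imread("pics/side0.png")
crop(t,"ct",285,173,60,95,6); crop(s,"cs",248,188,100,60,8)
E
```

```text
(no output)
```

View pics/ct.png

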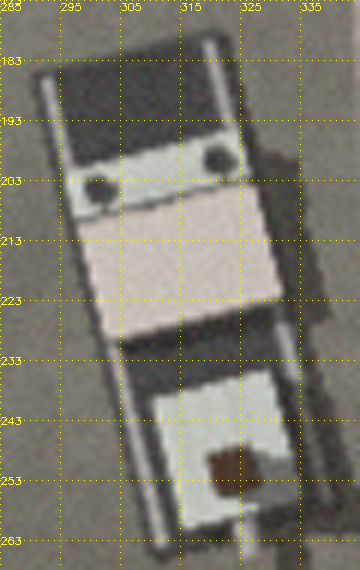

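View pics/cs.png

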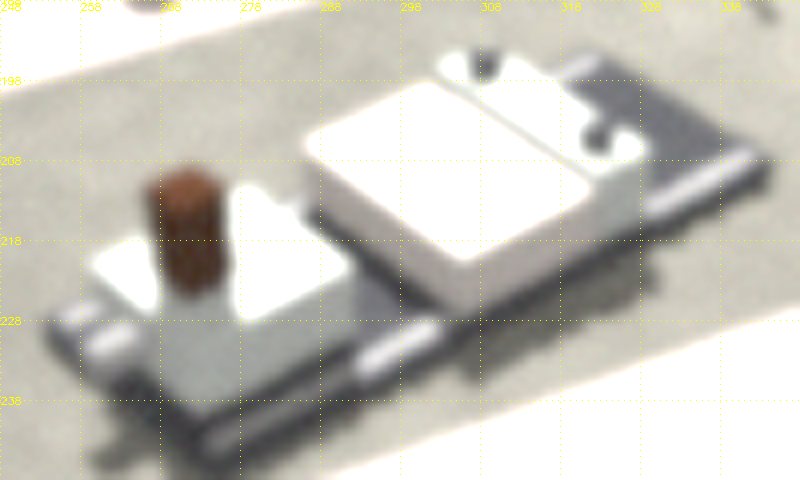

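```bash
python3 - <<'E'
from h import *
T=lambda a,b:("top",a/6+285-.42,b/6+173-.42)
S=lambda a,b:("side",a/8+248-.44,b/8+188-.44)
P={}
for nm,a,b in [("board -x+y",(112,340),(305,145)),("board -x-y",(283,293),(465,262)),("board +x+y",(78,220),(432,82)),("board +x-y",(254,180),(592,185)),("jaw f+y",(152,400),(250,185)),("jaw f-y",(270,370),(352,265)),("jaw b+y",(183,530),(90,262)),("bed ++",(36,74),(590,55)),("bed +-",(222,32),(770,165)),("bed -+",(155,553),(50,325)),("bed --",(345,508),(205,450))]:
    p,e=tri(T(*a),S(*b)); P[nm]=p; print(nm,p.round(1),round(e,1))
for z,l in [(48,[(112,340),(283,293),(78,220),(254,180)]),(54,[(152,400),(270,370),(183,530)]),(23,[(36,74),(222,32),(155,553),(345,508)]),(91,[(233,470)])]:
    for q in l:
        print(z,onz(*T(*q),z).round(1))
print("side")
for z,l in [(48,[(305,145),(465,262),(432,82),(592,185)]),(54,[(250,185),(352,265),(90,262)]),(23,[(590,55),(770,165),(50,325),(205,450)]),(91,[(188,185)])]:
    for q in l:
        print(z,onz(*S(*q),z).round(1))
E
```

```text
board -x+y [502.1  -2.3  48.3] 1.1
board -x-y [522.4 -86.4  46. ] 1.6
board +x+y [560.7  13.3  46.4] 3.2
board +x-y [577.9 -73.9  49.9] 2.0
jaw f+y [472.7 -21.2  53.5] 0.0
jaw f-y [484.9 -78.5  53.6] 1.2
jaw b+y [409.9 -34.2  53. ] 0.4
bed ++ [638.1  34.1  20.8] 4.0
bed +- [657.9 -61.4  22. ] 1.0
bed -+ [397.9 -19.8  20.7] 1.1
bed -- [ 416.6 -113.6   29.7] 2.3
48 [502.6  -2.5  48. ]
48 [523.  -86.6  48. ]
48 [562.   12.6  48. ]
48 [579.1 -74.4  48. ]
54 [472.7 -21.2  54. ]
54 [485.5 -78.7  54. ]
54 [410.  -34.3  54. ]
23 [639.6  33.2  23. ]
23 [658.2 -61.6  23. ]
23 [398.5 -20.   23. ]
23 [ 417.6 -114.4   23. ]
91 [437.9 -58.6  91. ]
side
48 [501.7  -1.8  48. ]
48 [520.6 -88.5  48. ]
48 [558.1  11.5  48. ]
48 [578.2 -71.4  48. ]
54 [472.5 -21.9  54. ]
54 [484.1 -78.8  54. ]
54 [409.3 -35.5  54. ]
23 [634.5  31.6  23. ]
23 [656.6 -62.5  23. ]
23 [396.6 -22.4  23. ]
23 [ 418. -106.   23.]
91 [437.3 -59.7  91. ]
```

Both views agree with the stated heights (board top about 48, jaw top about 54, bed top about 22). Bed yaw is about 0.215 rad. The board face sits at x ≈ -16 in the bed frame, so the gap at rest is about 34 mm and at end of stroke about 8 mm, which calls for one spacer. I'll take the T at top (233,225).

```bash
python3 - <<'E'
from h import *
t=cv2.imread("pics/top0.png"); s=cv2.imread("pics/side0.png")
crop(t,"a1",215,210,40,30,14,5); crop(s,"a2",250,155,35,35,14,5)
E
```

```text
(no output)
```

View pics/a1.png

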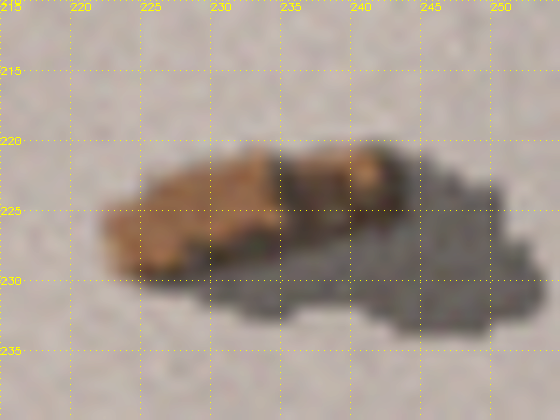

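View pics/a2.png

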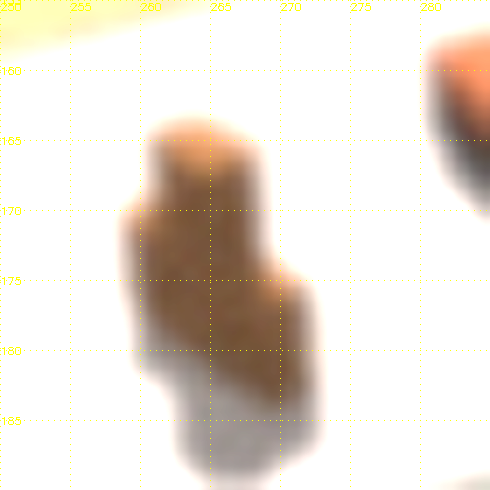

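```bash
python3 - <<'E'
from h import *
print("tab T",onz("top",229.9-.04,224.8,73).round(1),"S",onz("side",263.8,165.6,73).round(1),tri(("top",229.9,224.8),("side",263.8,165.6)))
l=onz("top",222.6,227.4,45);q=onz("top",241.7,222.6,45);print(l,q,(l+q)/2,np.linalg.norm(q-l),np.arctan2(*(l-q)[1::-1]))
l=onz("side",259.6,170,45);q=onz("side",271,174.6,45);print(l,q,(l+q)/2,np.linalg.norm(q-l),np.arctan2(*(l-q)[1::-1]))
# tab top edge direction
a=onz("top",225.8,223.3,73);b=onz("top",233.8,221,73);print(np.arctan2(*(a-b)[1::-1]),a,b)
# wood mask axis in top
im=cv2.imread("pics/top0.png")[:,:,::-1].astype(int);m=((im[...,0]-im[...,2])>25).astype(np.uint8)[210:240,215:255]
c=max(cv2.findContours(m,0,1)[0],key=cv2.contourArea);print(cv2.minAreaRect(c),c[:,0].min(0)+[215,210],c[:,0].max(0)+[215,210])
E
```

```text
tab T [520.1 207.9  73. ] S [518.2 200.9  73. ] (array([520.63974378, 208.73277982,  68.50167976]), np.float64(0.3821829449017837))
[515.11455309 235.71087875  45.        ] [527.69290694 178.79125479  45.        ] [521.40373001 207.25106677  45.        ] 58.29286901079861 1.7882854743026246
[511.45219904 228.23285488  45.        ] [532.91872114 182.13511694  45.        ] [522.18546009 205.18398591  45.        ] 50.850889996713555 2.0066081034511054
1.8221429168893921 [524.79330728 219.72936413  73.        ] [530.77575117 196.43113848  73.        ]
((12.896552085876465, 14.741377830505371), (5.756555557250977, 12.62728214263916), 68.19859313964844) [222 221] [234 229]
```

```bash
cat >> h.py <<'E'
from scipy.spatial.transform import Rotation as Ro
def plan(pos,ya):
    """shift/turn in current tool axes to put TCP at pos, tool x down, tool y at world angle ya (mod pi)"""
    s=r.sense(); R=Ro.from_euler("xyz",s["tcp_rot"]).as_matrix(); out=[]
    for a in(ya,ya+np.pi):
        x=np.array([0,0,-1.]);y=np.array([np.cos(a),np.sin(a),0]);G=np.stack([x,y,np.cross(x,y)],1)
        out.append(np.degrees(Ro.from_matrix(R.T@G).as_rotvec()))
    w=min(out,key=np.linalg.norm)
    print("t",round(s["clock"],2),"pos",s["eef_pos"].round(1),"open",round(s["opening"],2),"F",s["contact_force"].round(1))
    print("tool axes x",R[:,0].round(3),"y",R[:,1].round(3),"z",R[:,2].round(3))
    print("shift",(R.T@(np.array(pos)-s["eef_pos"])).round(1),"turn",w.round(1),"other",max(out,key=np.linalg.norm).round(1))
E
python3 - <<'E'
from h import *
plan([520.5,207,130],1.82); print(r.sense()["qpos"])
E
```

```text
t 0.1 pos [212.9 587.2 230.6] open 1.0 F [-0.1 -0.1  0.5]
tool axes x [-0.    -0.001 -1.   ] y [ 0.341  0.94  -0.001] z [ 0.94  -0.341 -0.   ]
shift [ 100.9 -252.4  418.8] turn [-34.2  -0.    0.1] other [1.458e+02 1.000e-01 0.000e+00]
[ 1.22059847e+00  3.53577264e-01  1.63406330e+00  6.79396999e-06
  1.15519402e+00 -2.40731455e-03]
```

Emit:
drive_tool(rows=[100, -252, 419, -34, 0, 0, 70, 100, -252, 419, -34, 0, 0, 70, 100, -252, 419, -34, 0, 0, 70, 100, -252, 419, -34, 0, 0, 70, 100, -252, 419, -34, 0, 0, 70, 100, -252, 419, -34, 0, 0, 70, 100, -252, 419, -34, 0, 0, 70, 100, -252, 419, -34, 0, 0, 70, 100, -252, 419, -34, 0, 0, 70, 100, -252, 419, -34, 0, 0, 70], newtons=30)

```text
clock: 1.35
eef_pos: [520.6, 207.0, 130.6]
tcp_rot: [-2.662, 1.569, -2.418]
contact_force: [0.7, 0.5, 0.3]
opening: 0.698
```

```bash
python3 - <<'E'
from h import *
a=save("top","t1")[:,:,::-1].copy();b=save("side","s1")[:,:,::-1].copy()
crop(a,"t1c",200,190,60,60,8); crop(b,"s1c",230,90,80,110,5)
plan([520.5,207,49],1.82)
E
```

```text
t 1.45 pos [520.2 208.2 131. ] open 0.7 F [-0.1 -0.1  0.7]
tool axes x [-0.001 -0.001 -1.   ] y [-0.244  0.97  -0.001] z [ 0.97   0.244 -0.001]
shift [82.  -1.2  0.1] turn [-0.2 -0.1  0. ] other [1.798e+02 1.000e-01 1.000e-01]
```

View pics/t1c.png

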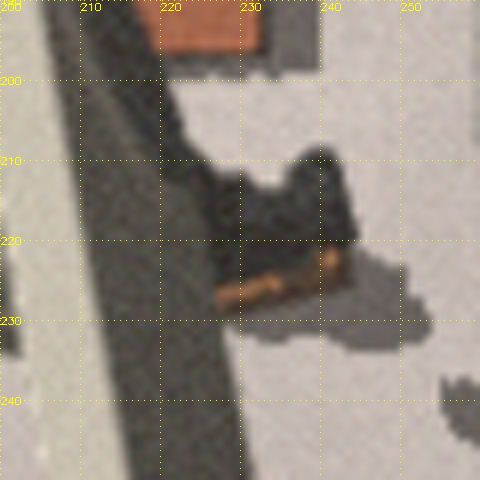

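View pics/s1c.png

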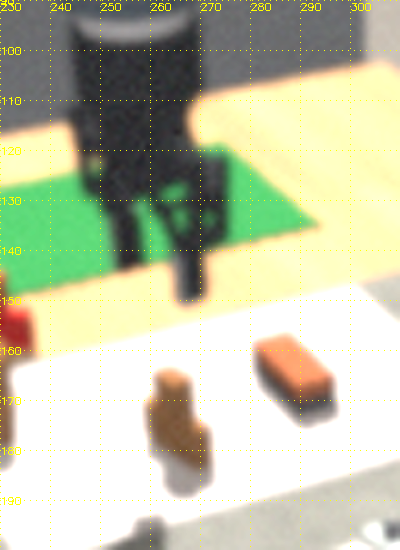

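Side view: the open fingers, with tips at (255,143) and (268,150), hang straddling the tab at (263,166). I'll descend slowly.

Emit:
drive_tool(rows=[20, -1, 0, 0, 0, 0, 70, 40, -1, 0, 0, 0, 0, 70, 55, -1, 0, 0, 0, 0, 70, 65, -1, 0, 0, 0, 0, 70, 72, -1, 0, 0, 0, 0, 70, 76, -1, 0, 0, 0, 0, 70, 79, -1, 0, 0, 0, 0, 70, 81, -1, 0, 0, 0, 0, 70, 81, -1, 0, 0, 0, 0, 70])

```text
clock: 2.58
eef_pos: [520.4, 207.1, 50.1]
tcp_rot: [-2.432, 1.57, -2.186]
contact_force: [0.4, 0.4, 0.4]
opening: 0.702
```

```bash
python3 - <<'E'
from h import *
b=save("side","s2")[:,:,::-1].copy();crop(b,"s2c",230,115,80,80,7)
plan([520.5,207,49],1.82)
E
```

```text
t 2.62 pos [520.5 207.1  50.2] open 0.7 F [-0.5  1.1  0.7]
tool axes x [-0.001 -0.001 -1.   ] y [-0.244  0.97  -0.001] z [ 0.97   0.244 -0.001]
shift [ 1.2 -0.2  0. ] turn [-0.2 -0.   0. ] other [1.798e+02 1.000e-01 1.000e-01]
```

View pics/s2c.png

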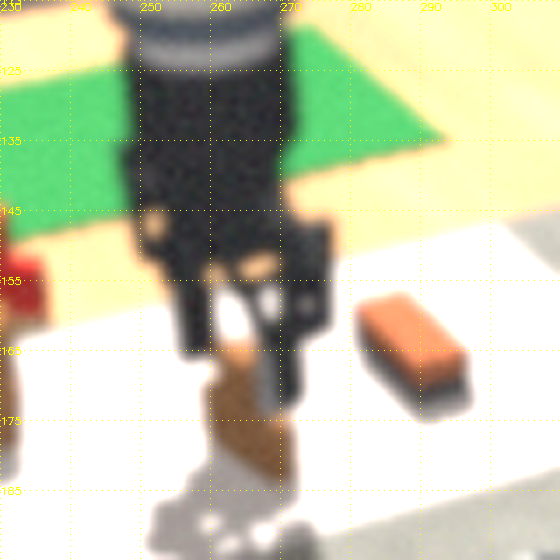

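The fingers straddle the tab, left tip at (256,165) and right tip at (269,172). Closing.

Emit:
drive_tool(rows=[0, 0, 0, 0, 0, 0, 50, 0, 0, 0, 0, 0, 0, 35, 0, 0, 0, 0, 0, 0, 20, 0, 0, 0, 0, 0, 0, 15, 0, 0, 0, 0, 0, 0, 15], newtons=40)

```text
clock: 3.25
eef_pos: [520.7, 207.2, 50.4]
tcp_rot: [-1.908, 1.57, -1.662]
contact_force: [0.5, 0.1, 3.5]
opening: 0.297
```

```bash
python3 - <<'E'
from h import *
b=save("side","s3")[:,:,::-1].copy();crop(b,"s3c",230,115,80,80,7)
b=save("top","t3")[:,:,::-1].copy();crop(b,"t3c",200,190,60,60,7)
plan([520.5,207,49],1.82)
E
```

```text
t 3.35 pos [520.7 207.2  50.4] open 0.3 F [ 0.8 -1.   5.7]
tool axes x [-0.    -0.001 -1.   ] y [-0.244  0.97  -0.001] z [ 0.97   0.244 -0.   ]
shift [ 1.4 -0.2 -0.3] turn [-0.2 -0.   0. ] other [1.798e+02 1.000e-01 0.000e+00]
```

View pics/s3c.png

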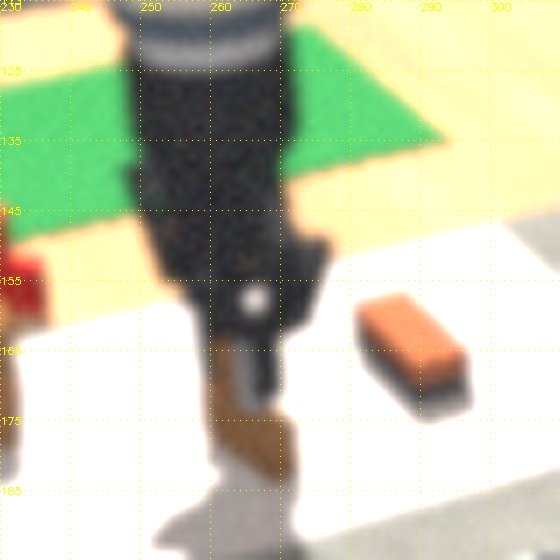

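View pics/t3c.png

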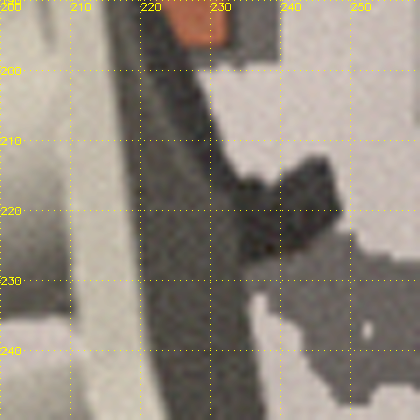

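Opening 0.297, about 25 mm, matches the 26 mm tab. Lifting.

Emit:
drive_tool(rows=[-10, 0, 0, 0, 0, 0, 15, -40, 0, 0, 0, 0, 0, 15, -80, 0, 0, 0, 0, 0, 15, -80, 0, 0, 0, 0, 0, 15, -80, 0, 0, 0, 0, 0, 15])

```text
clock: 3.98
eef_pos: [520.3, 207.1, 130.3]
tcp_rot: [-2.221, 1.57, -1.975]
contact_force: [-0.5, 0.1, -0.3]
opening: 0.296
```

```bash
python3 - <<'E'
from h import *
b=save("side","s4")[:,:,::-1].copy();crop(b,"s4c",230,85,80,80,7)
plan([502.1,-46.4,130],1.571+.215)
E
```

```text
t 4.03 pos [519.9 207.  129.7] open 0.29 F [ 1.   0.  -0.3]
tool axes x [-0.001 -0.001 -1.   ] y [-0.244  0.97  -0.001] z [ 0.97   0.244 -0.002]
shift [   0.  -241.4  -79.1] turn [ 1.8 -0.1  0.1] other [-1.782e+02 -1.000e-01 -2.000e-01]
```

View pics/s4c.png

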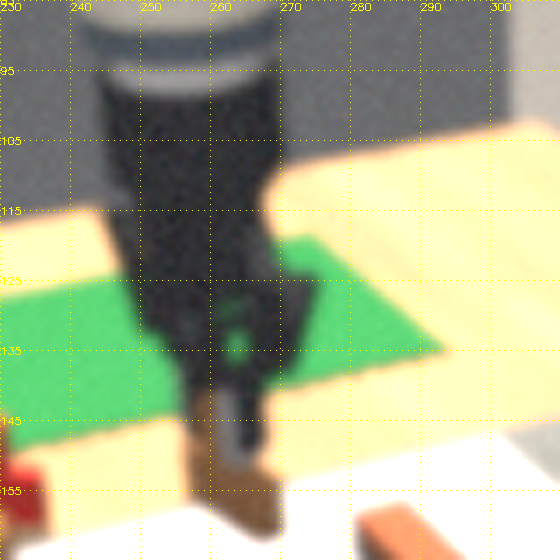

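The spacer is lifted and hangs straight, foot at (262,155). Now over the clamp.

Emit:
drive_tool(rows=[-5, -60, -20, 0.5, 0, 0, 15, -5, -120, -40, 1, 0, 0, 15, -5, -180, -59, 1.4, 0, 0, 15, -5, -230, -75, 1.8, 0, 0, 15, -5, -241, -79, 1.8, 0, 0, 15, -5, -241, -79, 1.8, 0, 0, 15, -5, -241, -79, 1.8, 0, 0, 15])

```text
clock: 4.9
eef_pos: [502.0, -44.9, 134.6]
tcp_rot: [-3.0, 1.568, -2.784]
contact_force: [0.5, 0.4, -0.3]
opening: 0.296
```

```bash
python3 - <<'E'
from h import *
b=save("side","s5")[:,:,::-1].copy();crop(b,"s5c",250,130,100,110,6)
b=save("top","t5")[:,:,::-1].copy();crop(b,"t5c",285,173,60,95,6)
plan([502.1,-46.4,60],1.571+.215)
E
```

```text
t 5.0 pos [502.1 -44.7 134.8] open 0.3 F [ 0.1 -0.7  0.3]
tool axes x [-0.002 -0.001 -1.   ] y [-0.215  0.977 -0.001] z [ 0.977  0.215 -0.002]
shift [74.8 -1.6 -0.2] turn [ 0.1 -0.1  0. ] other [-1.799e+02 -1.000e-01 -2.000e-01]
```

View pics/s5c.png

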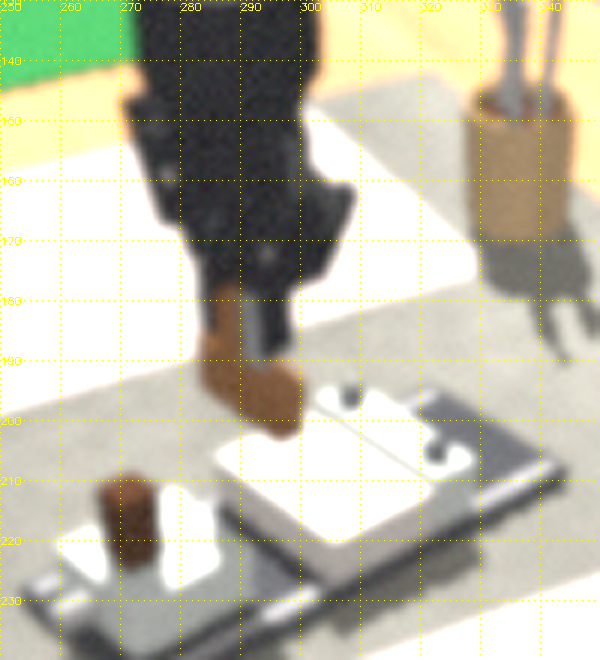

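View pics/t5c.png

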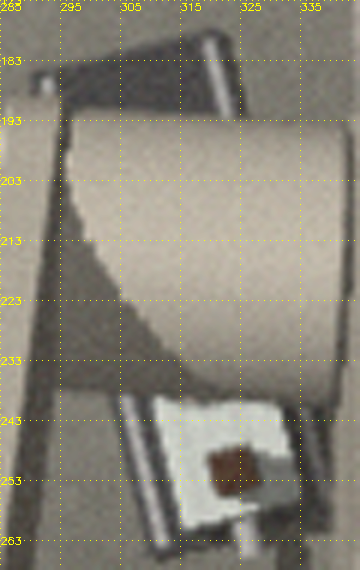

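```bash
python3 - <<'E'
from h import *
C=np.array([502.1,-44.7]);ux=np.array([.977,.213]);uy=np.array([-.213,.977])
for a,b in[(-8,-30),(8,-30),(-8,30)]:
    p=C+a*ux+b*uy; q=proj("side",[*p,99.4]); q2=proj("side",[*p,129.4]); print(a,b,"exp bottom crop px",((q-[250,130]+.42)*6).round(),"foot top",((q2-[250,130]+.42)*6).round())
b=cv2.imread("pics/s5.png"); crop(b,"s5d",278,170,30,40,14,5)
E
```

```text
-8 -30 exp bottom crop px [279. 448.] foot top [276. 389.]
8 -30 exp bottom crop px [308. 433.] foot top [305. 376.]
-8 30 exp bottom crop px [196. 389.] foot top [192. 332.]
```

View pics/s5d.png

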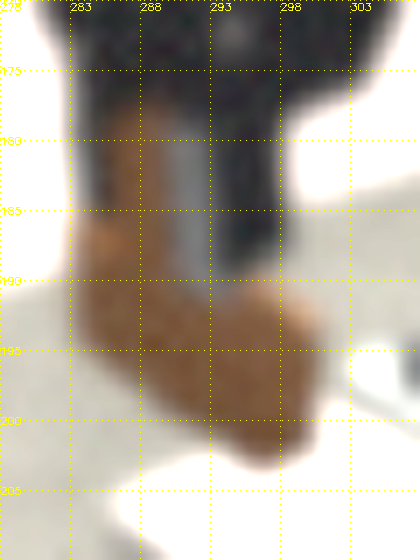

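Expected and observed foot corners agree to about 1–2 px. I'll aim 3 mm further towards the jaw for clearance, then descend.

Emit:
drive_tool(rows=[0, -2, -3, 0, 0, 0, 15, 20, -2, -3, 0, 0, 0, 15, 40, -2, -3, 0, 0, 0, 15, 55, -2, -3, 0, 0, 0, 15, 65, -2, -3, 0, 0, 0, 15, 70, -2, -3, 0, 0, 0, 15, 73, -2, -3, 0, 0, 0, 15, 74, -2, -3, 0, 0, 0, 15, 74, -2, -3, 0, 0, 0, 15])

```text
clock: 6.12
eef_pos: [499.7, -47.4, 61.0]
tcp_rot: [-2.699, 1.569, -2.482]
contact_force: [0.8, -1.0, -0.7]
opening: 0.295
```

```bash
python3 - <<'E'
from h import *
b=save("side","s6")[:,:,::-1].copy();crop(b,"s6c",250,150,90,90,6)
plan([499.2,-47,58.5],1.571+.215)
E
```

```text
t 6.17 pos [499.7 -47.5  61. ] open 0.3 F [ 0.   0.3 -0.6]
tool axes x [-0.001 -0.001 -1.   ] y [-0.215  0.977 -0.001] z [ 0.977  0.215 -0.002]
shift [ 2.5  0.6 -0.4] turn [ 0.1 -0.1  0. ] other [-1.799e+02 -1.000e-01 -1.000e-01]
```

View pics/s6c.png

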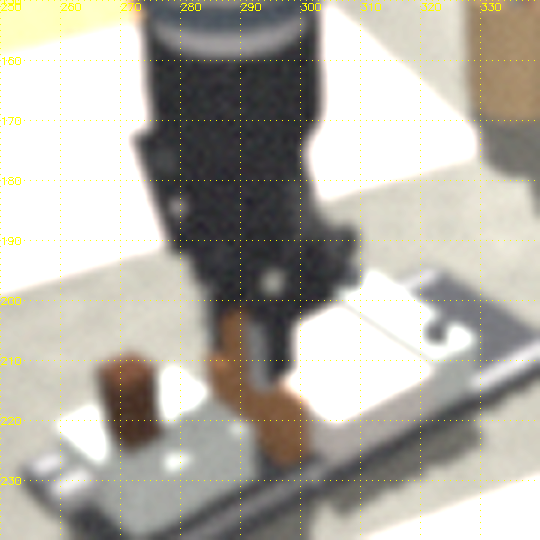

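The spacer sits in the gap, foot at (297,222), between jaw and board with no contact force. Lowering the last 2–3 mm.

Emit:
drive_tool(rows=[1, 0, 0, 0, 0, 0, 15, 1.5, 0, 0, 0, 0, 0, 15, 2, 0, 0, 0, 0, 0, 15, 2.5, 0, 0, 0, 0, 0, 15, 3, 0, 0, 0, 0, 0, 15])

```text
clock: 6.8
eef_pos: [499.9, -47.4, 58.4]
tcp_rot: [-2.637, 1.569, -2.42]
contact_force: [-2.9, 0.1, 10.8]
opening: 0.29
```

Seated, with Fz about 11 N at z 58.4 as predicted. Releasing and going up.

Emit:
drive_tool(rows=[-0.5, 0, 0, 0, 0, 0, 40, -1, 0, 0, 0, 0, 0, 55, -1, 0, 0, 0, 0, 0, 60, -1, 0, 0, 0, 0, 0, 60, -20, 0, 0, 0, 0, 0, 60, -50, 0, 0, 0, 0, 0, 60, -80, 0, 0, 0, 0, 0, 60, -80, 0, 0, 0, 0, 0, 60])

```text
clock: 7.8
eef_pos: [501.5, -47.5, 140.4]
tcp_rot: [-0.672, 1.567, -0.455]
contact_force: [-0.3, 0.2, -1.1]
opening: 0.597
```

```bash
python3 - <<'E'
from h import *
b=save("side","s7")[:,:,::-1].copy();crop(b,"s7c",250,150,90,90,6)
plan([437.6,-59,140],1.571+.215)
E
```

```text
t 7.85 pos [500.5 -47.4 139. ] open 0.6 F [ 0.7  0.1 -0.8]
tool axes x [ 0.001 -0.001 -1.   ] y [-0.215  0.977 -0.001] z [0.977 0.215 0.   ]
shift [ -1.    2.2 -63.9] turn [0.1 0.  0.1] other [-1.799e+02 -1.000e-01  0.000e+00]
```

View pics/s7c.png

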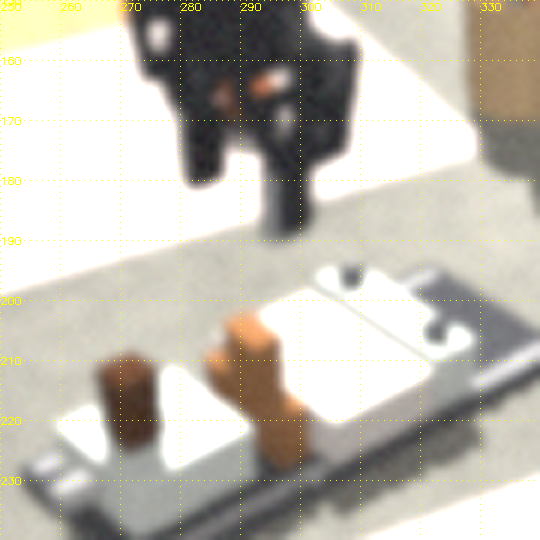

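The spacer stands upright and square in the gap, tab top at (291,205). Next I grip the jaw handle.

Emit:
drive_tool(rows=[0, 1, -40, 0, 0, 0, 70, 0, 1.5, -64.5, 0, 0, 0, 70, 0, 1.5, -64.5, 0, 0, 0, 70, 25, 1.5, -64.5, 0, 0, 0, 70, 50, 1.5, -64.5, 0, 0, 0, 70, 65, 1.5, -64.5, 0, 0, 0, 70, 73, 1.5, -64.5, 0, 0, 0, 70, 77, 1.5, -64.5, 0, 0, 0, 70, 77, 1.5, -64.5, 0, 0, 0, 70])

```text
clock: 8.98
eef_pos: [437.5, -59.9, 62.1]
tcp_rot: [-1.093, 1.569, -0.876]
contact_force: [0.1, 0.1, 0.6]
opening: 0.698
```

```bash
python3 - <<'E'
from h import *
b=save("side","s8")[:,:,::-1].copy();crop(b,"s8c",230,150,100,90,6)
plan([437,-60,62],1.571+.215)
E
```

```text
t 9.03 pos [437.6 -59.9  62.4] open 0.7 F [0.3 0.  0.1]
tool axes x [ 0.001 -0.001 -1.   ] y [-0.215  0.977 -0.002] z [0.977 0.215 0.001]
shift [ 0.4  0.1 -0.6] turn [0.1 0.1 0.1] other [-1.799e+02 -1.000e-01  1.000e-01]
```

View pics/s8c.png

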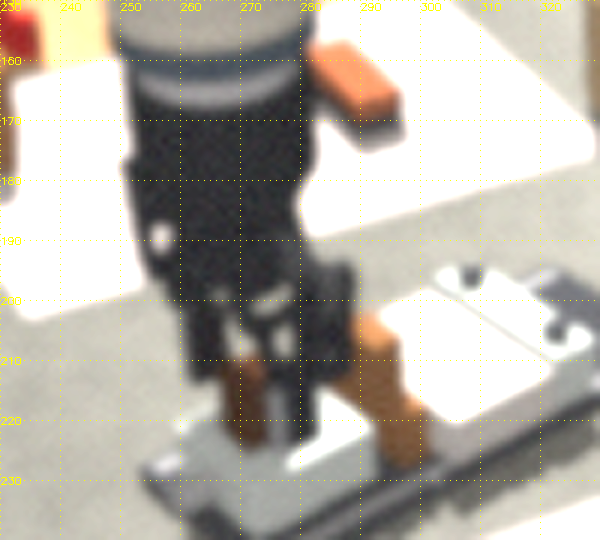

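The fingers straddle the post at (271,215). Closing firmly.

Emit:
drive_tool(rows=[0, 0, 0, 0, 0, 0, 45, 0, 0, 0, 0, 0, 0, 25, 0, 0, 0, 0, 0, 0, 10, 0, 0, 0, 0, 0, 0, 10, 0, 0, 0, 0, 0, 0, 10], newtons=70)

```text
clock: 9.65
eef_pos: [437.7, -59.2, 63.0]
tcp_rot: [-0.367, 1.569, -0.151]
contact_force: [-2.0, 7.1, 9.9]
opening: 0.24
```

Emit:
drive_tool(rows=[0, 0, 3, 0, 0, 0, 10, 0, 0, 6, 0, 0, 0, 10, 0, 0, 9, 0, 0, 0, 10, 0, 0, 12, 0, 0, 0, 10, 0, 0, 14, 0, 0, 0, 10, 0, 0, 14, 0, 0, 0, 10])

```text
clock: 10.4
eef_pos: [451.4, -56.0, 63.0]
tcp_rot: [-0.269, 1.569, -0.053]
contact_force: [-3.3, 0.8, 5.4]
opening: 0.244
```

```bash
python3 - <<'E'
from h import *
plan([437.6,-60,62],1.571+.215)
E
```

```text
t 10.4 pos [451.4 -56.   63. ] open 0.24 F [-3.3  0.8  5.4]
tool axes x [ 0.001 -0.    -1.   ] y [-0.214  0.977 -0.   ] z [0.977 0.214 0.001]
shift [  1.   -0.9 -14.3] turn [0.  0.1 0. ] other [-1.8e+02 -0.0e+00  1.0e-01]
```

Spring force only so far (about 3 N after 14 mm). Continuing in small steps.

Emit:
drive_tool(rows=[0, 0, 1, 0, 0, 0, 10, 0, 0, 2, 0, 0, 0, 10, 0, 0, 3, 0, 0, 0, 10, 0, 0, 4, 0, 0, 0, 10, 0, 0, 4, 0, 0, 0, 10])

```text
clock: 11.02
eef_pos: [454.3, -55.4, 63.1]
tcp_rot: [-2.939, 1.57, -2.723]
contact_force: [-8.1, -2.3, 9.2]
opening: 0.241
```

Emit:
drive_tool(rows=[0, 0, 2, 0, 0, 0, 10, 0, 0, 2.5, 0, 0, 0, 10, 0, 0, 3, 0, 0, 0, 10, 0, 0, 3, 0, 0, 0, 10])

```text
clock: 11.52
eef_pos: [454.3, -55.3, 63.0]
tcp_rot: [3.095, 1.564, -2.972]
contact_force: [-16.8, -7.3, 18.7]
opening: 0.245
```

```bash
python3 - <<'E'
from h import *
b=save("side","s9")[:,:,::-1].copy();crop(b,"s9c",240,170,100,80,7)
b=save("top","t9")[:,:,::-1].copy();crop(b,"t9c",285,173,60,95,6)
plan([437.6,-60,62],1.571+.215)
E
```

```text
t 11.62 pos [454.3 -55.3  63. ] open 0.24 F [-16.1  -6.3  18.3]
tool axes x [-0.006 -0.001 -1.   ] y [-0.215  0.977  0.   ] z [ 0.977  0.215 -0.006]
shift [  1.2  -1.  -17.3] turn [ 0.1 -0.4 -0. ] other [-179.9    0.    -0.6]
```

View pics/s9c.png

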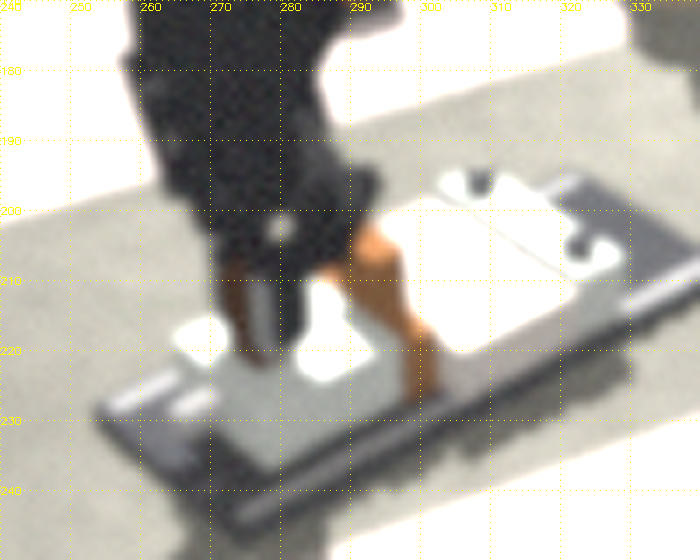

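View pics/t9c.png

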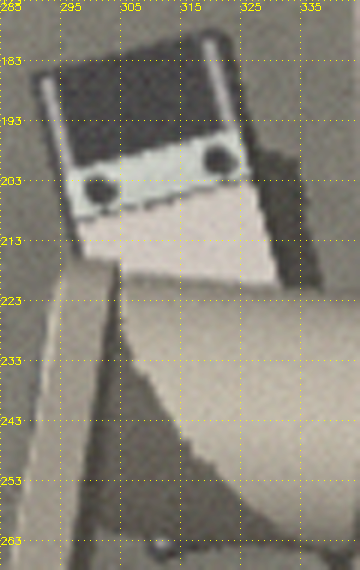

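The jaw stopped after about 17 of 26 mm, with about 17 N along the bed. The jaw, spacer and board are closed up with the board on the fence. I'll keep the push for another second to check it holds.

Emit:
drive_tool(rows=[0, 0, 3, 0, 0, 0, 10, 0, 0, 3, 0, 0, 0, 10, 0, 0, 3, 0, 0, 0, 10, 0, 0, 3, 0, 0, 0, 10, 0, 0, 3, 0, 0, 0, 10, 0, 0, 3, 0, 0, 0, 10, 0, 0, 3, 0, 0, 0, 10, 0, 0, 3, 0, 0, 0, 10])

```text
clock: 12.62
eef_pos: [454.2, -55.3, 63.1]
tcp_rot: [3.083, 1.559, -2.983]
contact_force: [-17.1, -7.0, 19.9]
opening: 0.246
```

```bash
python3 - <<'E'
from h import *
s0=r.sense()
b=save("side","s10")[:,:,::-1].copy();cv2.imwrite("pics/s10b.png",b)
plan([437.6,-60,62],1.571+.215); print(abs(r.sense()["qvel"]).max())
E
```

```text
t 12.68 pos [454.2 -55.3  63. ] open 0.25 F [-16.4  -7.3  19.8]
tool axes x [-0.012 -0.002 -1.   ] y [-0.216  0.976  0.001] z [ 0.976  0.216 -0.012]
shift [  1.3  -1.  -17.2] turn [ 0.1 -0.7 -0. ] other [-1.799e+02  1.000e-01 -1.100e+00]
0.002657575931584789
```

View pics/s10b.png

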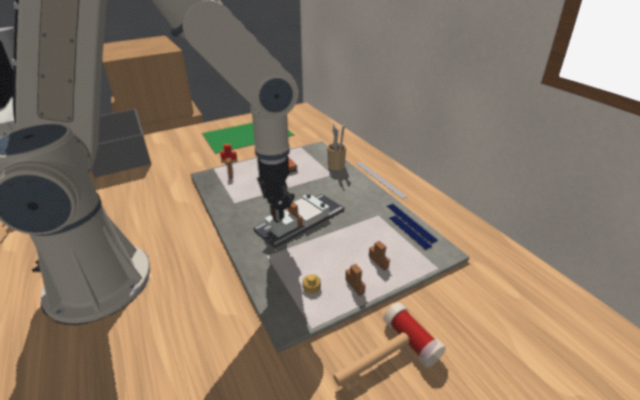

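The scene is unchanged elsewhere: three unused spacers at (230,170), (355,278) and (379,255), plus weight, mallet, pot and whetstone in place. The push holds steady, so I'm handing in.

```bash
python3 -c "
from h import *
sign_off(); print(r.sense()['contact_force'].round(1), r.sense()['clock'])"
```

```text
the job is handed in; nothing more can be done
the job is handed in; nothing more can be done
```

I put one spacer in the clamp and handed the job in at about 12.7 s, with the gripper still holding the jaw pushed tight by its handle. No verdict is reported, and reading the state after hand-in was refused.

**What I did:** The two views put the board face about 34 mm from the resting jaw. That leaves about 8 mm at end of stroke, so one spacer was enough. I took the brown T from the left sheet, stood it between jaw and board, gripped the handle and pushed.

**Last checks:**
- **Squeeze:** The jaw stopped after about 17 of its 26 mm. The push held at about 17 N along the bed for over a second, with the arm still. The forces between jaw, spacer, board and fence cannot be read directly; I inferred them from the early stop and the steady push.
- **Scene:** The spacer stood upright and square in the side view, within what that view can show. The three unused spacers, weight, mallet, tool pot and red look-alike looked untouched. The whetstone was partly hidden behind the arm in the last picture.

**Disagreements:** The first rough measurement put the spacer's tab top at about 68 mm, where the description gives 73 mm. I used 73 mm, and the grasp and seating heights then fitted. The wrist also read about 20 N upward during the push, with a tilt of about 0.7°, which I left as it was.

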